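# Set the blue filter of the stone-inspection lamp and light it

## Robot

A 6-joint arm with a two-finger parallel gripper is mounted at the origin on a cart in front of the work surface, level with it; the furniture and walls round the work are solid. World frame = base frame: x ahead of the robot, y to its left, z up, the work surface at z = 0. Lengths are in m, angles in degrees, forces in N, time in s.
With the tool pointing down it reaches from about 0.275 to 0.75 m from the base axis. Payload 10.2 kg.
Tool frame: the origin (TCP) lies at the very end of the fingers, on their centre line; the grasp point (between the pads) lies 19 mm behind it; y points along the fingers, x is the direction in which the jaws open and shut, and the axes are right-handed (so a half turn about y gives the same grasp; the last joint's range is limited). The gripper opens to 88 mm and grips with 3 to 60 N. Pads are 18 mm wide; open, the fingers measure 123 mm over their backs; the gripper's body (75 mm by 187 mm) begins 45 mm behind the grasp point.
Start: joints at [60.653, 17.928, 85.812, -0, 76.261, -12.8], TCP at [0.15, 0.503, 0.239] pointing down, gripper open.
Joint ranges: [-168.41, 168.41], [-55.51, 124.54], [10.69, 146.95], [-70.63, 250.63], [1, 178], [-165.06, 165.06]. Speed limits (degrees/s): [136.94, 136.94, 172.46, 180, 180, 180].

## Interface

Orientations are given as a 3x3 rotation matrix whose columns are the frame's x, y, z axes.
In Python, from workcell import observe, cams, env gives the robot as it stands.
- The arm moves only by the tool arm_command, never from a script. Its argument "rows" is a list of rows, each a list of 3 entries, a list of its own where there are three numbers: the shift along the tool's x, y, z in mm, then the turn, a rotation vector about the tool's x, y, z in units of 6 degrees (1.0 is 6 degrees), then the opening, from 0 (shut) to 1 (fully open). A call has exactly 5 rows; each row shifts and turns the pose as measured when the row begins, along the tool's axes as they then stand; what a row does not reach is not made up. A row lasts 1/12 s, in which the tool goes at most 41.7 mm and 7.16 degrees, less where a joint would pass 70% of its speed; a pose out of reach is approached as far as the arm can. A call with a gripper value outside its range is refused whole. The fingers move at their own pace and stop on an object; "squeeze" is the grip in N (left out, the last holds). Time passes only in rows, so rows that do not move let the fingers close, or fill a call up. It gives the time, the measured TCP pose, the force and the opening at its end, in the units of the state.
- observe(): the state, without advancing time (a new reading comes with each control period).
- cams.capture(name): name is "scene" or "top" or "wrist"; returns a dict with "frame" (400x640x3 uint8, red, green, blue), "intrinsics" (3x3 intrinsics, pixels), "rvec" (rotation vector, rad) and "tvec" (3), from world to camera coordinates, as OpenCV has them; the wrist camera has in their place "T_tool_cam" (4x4, takes a point from camera to tool coordinates, whose origin is the TCP and whose axes are the tool frame's). Camera axes: x right, y down, z forward; pixel columns grow to the right and rows downward; lengths in m; the calibration is good to about 2 mm. The wrist camera is an equidistant fisheye: a pixel r from the principal point sees the ray r / f radians off the axis. A picture is of the moment at which its call begins: read the wrist's pose just before it. There is no depth.
- env.job_done(): hands the job in, once; it reports no verdict.
The state is a dict: "clock": time; "qpos": joint angles; "dq": joint speeds; "joint_torque": joint torques, N m; "tcp_pos": TCP position; "eef_rot": TCP orientation; "force": force on the tool from outside, world axes, zero at the start; "wrist_torque": the same for the moment, N m; "width": finger opening in m.
Only numpy, scipy, OpenCV 4.12 (cv2) and the standard library are available. Lean on these libraries where they do the work, as an engineer would, in place of code of your own. Each camera call takes 0.05 s, during which the arm holds its last target. There are 200 camera calls.

## Task

Push the upturned tabs of the stone-inspection lamp's filter wheel with the fingertips to step the wheel round until the blue filter has clicked in under the stone stage. Then press the yellow button on the lamp's console down and keep it down: the lamp lights only while it is pressed, so the program finishes while still holding the button. Do not press it before the blue filter is in place, and do not lift or shove the lamp or disturb the jar, blocks and tweezers around it.

Things in the scene. Friction and masses are not known exactly. Their poses are not given: they have to be found in the camera images.
- lamp: Light grey inspection lamp, about 3 kg, loose on rubber feet. Origin on the bench under the wheel's upright axis; its front is own -x. Round drum of 66 mm radius under the wheel; on its -y side, centred at (0, -0.129), a console 76 x 62 mm, 46 mm high, bears the yellow button; behind (+x, 63 to 87 mm from the axis, up to 53 mm high) the housing of the detent spring.
- filter_wheel (a joint): Wheel angle, rad, positive counter-clockwise from above, turns both ways; 0 or any multiple of 6.283 = blue under the stage. Five coloured filters 1.257 apart: counter-clockwise blue, amber, red, green, white. A sprung roller clicks the wheel into each place: pushing a tab takes about 5 N to leave a place, 2 N mid way; within the last third of a step the wheel runs in by itself and stays, elsewhere it stays put.
- wheel_axis (a point): Point on the wheel's axis, 63 mm above the bench. The wheel is a black disc, radius 55 mm, top 62 mm above the bench. A fixed spindle (top at 85 mm) through it bears the stone stage. Outside each filter an upturned tab of its colour stands on a flat tongue, 72 to 85 mm from the axis; nothing but tongues and tabs is above 53 mm height between 55 and 105 mm from the axis.
- stage_center (a point): Point fixed to the lamp, 63 mm above the bench, 34 mm in front (-x) of the axis, under the middle of the stone stage: a grey ring, 39 mm outside, 73 to 78 mm above the bench, reaching at most 54 mm from the axis, with a small stone in a wire clip up to 90 mm. The blue filter's centre must come here.
- blue_filter (a point): Centre of the blue filter's top face (28 mm across), 34 mm from the axis; turns with the wheel.
- blue_tab (a point): Middle of the blue upturned tab, 78.5 mm from the axis, 70 mm above the bench; turns with the wheel. Each tab is 13 mm long radially, 11 mm wide, and reaches from 57 to 83 mm above the bench.
- lamp_button (a joint): Travel of the yellow lamp button, m: 0 released, 0.006 fully down, where it meets a stop. Round, 30 mm across, in a black collar 46 mm across whose top is 10 mm below the released button's; springs back when let go; fully down takes 5 N.
- lamp_button_top (a point): Middle of the top face of the yellow button, 68 mm above the bench when released; moves with it.
- flux_jar: Small white jar with yellow lid, 46 mm across, 41 mm high, loose; origin under its centre. Leave alone.
- wax_block: Green block of carving wax, 32 x 61 x 18 mm, loose; origin under its centre. Leave alone.
- plaster_block: Chipped white casting block, 48 x 71 x 42 mm, loose; origin under its centre. Leave alone.
- blue_tweezers: Blue plastic tweezers lying flat, 159 x 25 x 12 mm, loose; origin under the centre. Leave alone.

How it is judged:
By the outcome, as a careful person would: the job done as asked, in the order asked, and still so for the second after the job is handed in, while the arm keeps its last pose, push and grip.
It also fails if it takes over 54 s, if anything falls off the work surface, if the arm or the gripper's body presses on something with over 40 N, if the wrist force passes 120 N, or if a joint passes its speed limit or range.

## Working session

There is one attempt and no reset: what is moved stays moved. The work goes in short steps, Python scripts to look and compute and a tool call to move; the robot and the scene stay as the last step left them, time stands still between calls to the robot, and variables do not carry over. Pictures are saved under pics/ and viewed, about 8 in all and at most 12, crops included, and the job is handed in when it is done.

Besides the shell and the picture viewer there is one more tool, called after "Request:" by a JSON object that holds its "fn" and its "kwargs". arm_command: Moves the arm, as the interface text tells. Its arguments: {"type":"object","properties":{"rows":{"type":"array"},"squeeze":{"type":"number"}},"required":["rows"]}

```bash
mkdir -p pics
python3 - <<'E'
from workcell import observe, cams, env
import cv2
s=observe(); print(s)
for n in ("scene","top"):
    c=cams.capture(n); cv2.imwrite(f"pics/{n}0.png",c["frame"][:,:,::-1]); print(n,c["intrinsics"],c["rvec"],c["tvec"])
E
```

```text
{'clock': 0.0, 'qpos': array([ 6.06527455e+01,  1.79603267e+01,  8.58530595e+01,  1.25649485e-03,
        7.62600369e+01, -1.28004729e+01]), 'dq': array([-0.02505219,  0.01465514, -0.14719161, -0.12414889, -0.05923286,
        0.02075282]), 'joint_torque': array([ 4.68754606e-04, -4.02208757e+01, -2.52264279e+01,  6.94426568e-02,
        3.52886785e-02, -7.14228668e-05]), 'tcp_pos': array([0.14941199, 0.50304381, 0.23815942]), 'eef_rot': array([[ 2.84802723e-01, -6.46620519e-04, -9.58585933e-01],
       [ 9.58585343e-01, -1.10657541e-03,  2.84803294e-01],
       [-1.24490727e-03, -9.99999179e-01,  3.04685263e-04]]), 'force': array([ 0.20606477,  0.7688067 , -0.12387001]), 'wrist_torque': array([ 0.01203022, -0.00213498, -0.00080985]), 'width': 0.08774542789277592}
scene [[421.37203568   0.         322.06467957]
 [  0.         421.37203568 191.58629261]
 [  0.           0.           1.        ]] [ 1.98555962 -0.86643418  0.48880806] [-0.41461355  0.31275046  0.67909119]
top [[457.68078311   0.         315.95650033]
 [  0.         457.68078311 202.26436831]
 [  0.           0.           1.        ]] [ 2.17447924 -2.10285596  0.23306893] [-0.0238319   0.61923828  0.85500794]
```

View pics/top0.png

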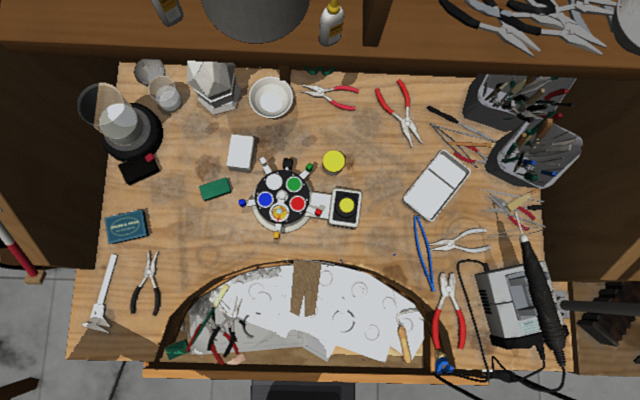

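View pics/scene0.png

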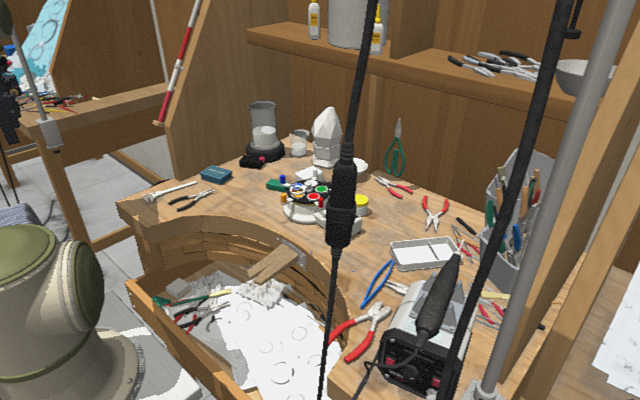

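The top view shows the wheel near (281,197) with amber under the stage (279,213), blue on the left (265,200), and the button at (346,205). Blue needs one step counter-clockwise. I'll enlarge it next.

```bash
cat > h.py <<'E'
import numpy as np, cv2
from workcell import observe, cams, env
def ray(c,u,v,z):
    R,_=cv2.Rodrigues(np.array(c["rvec"])); K=np.array(c["intrinsics"]); t=np.array(c["tvec"]).ravel()
    d=R.T@np.linalg.solve(K,[u,v,1.]); o=-R.T@t
    return o+d*(z-o[2])/d[2]
def proj(c,P):
    return cv2.projectPoints(np.array(P,float).reshape(-1,3),np.array(c["rvec"]),np.array(c["tvec"]),np.array(c["intrinsics"]),None)[0][:,0]
E
python3 - <<'E'
from h import *
f=cv2.imread("pics/top0.png")[145:250,190:380]
cv2.imwrite("pics/top0c.png",cv2.resize(f,None,fx=4,fy=4,interpolation=cv2.INTER_CUBIC))
E
```

```text
(no output)
```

View pics/top0c.png

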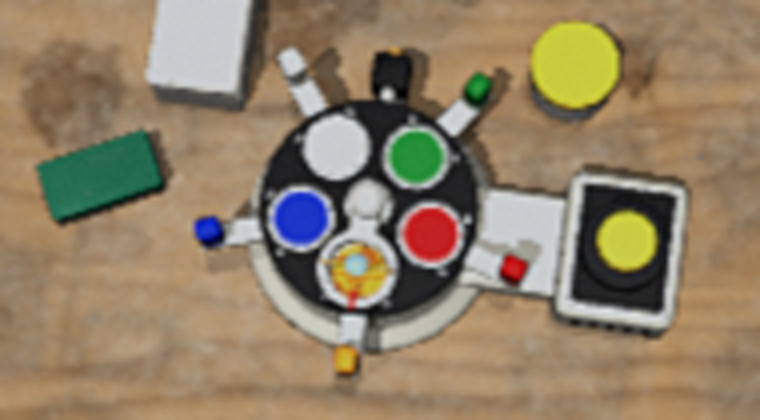

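Run:
```python
from h import *
from scipy.optimize import least_squares
c=cams.capture("top")
P=lambda u,v,z: ray(c,190+(u-1.5)/4,145+(v-1.5)/4,z)
obs=[(301,217,.062,34,0),(430,235,.062,34,2),(415,156,.062,34,3),(336,147,.062,34,4),(208,229,.083,78.5,0),(346,358,.083,78.5,1),(514,266,.083,78.5,2),(479,87,.083,78.5,3),(291,60,.083,78.5,4)]
W=np.array([P(*o[:3])[:2] for o in obs])
def m(p): return np.array([[p[0]+o[3]/1e3*np.cos(p[2]+o[4]*1.2566),p[1]+o[3]/1e3*np.sin(p[2]+o[4]*1.2566)] for o in obs])
s=least_squares(lambda p:(m(p)-W).ravel()*1e3,[.45,0.1,1.5]);print(s.x,np.degrees(s.x[2]));print(s.fun.reshape(-1,2).round(1))
b=P(628,240,.068);print("button",b, "dist",np.hypot(*(b[:2]-s.x[:2])), "console ang",np.degrees(np.arctan2(*(b[:2]-s.x[:2])[::-1])))
for o,w in zip(obs,W): print(o[4],w.round(4))
for n,u,v,z in [("jar",576,58,.041),("wax",98,168,.018),("plaster",200,45,.042),("detent",392,70,.053)]: print(n,P(u,v,z))
np.save("fit.npy",np.r_[s.x,b])
w=cams.capture("wrist"); print(w["intrinsics"],w["T_tool_cam"])
```

```text
[0.6285998  0.06506252 1.79434181] 102.80821276083906
[[-0.9 -0.1]
 [-0.1 -0.5]
 [-0.9 -0.6]
 [-0.3 -0.3]
 [ 0.8  0.7]
 [ 0.1  0.4]
 [-0.  -0. ]
 [ 1.5  0.6]
 [-0.2 -0.2]]
button [ 0.61523888 -0.0634579   0.068     ] dist 0.12921305398339866 console ang -95.93511932559242
0 [0.622  0.0983]
2 [0.6153 0.0343]
3 [0.655  0.0433]
4 [0.6581 0.0828]
0 [0.6104 0.1409]
1 [0.5504 0.0718]
2 [ 0.5977 -0.007 ]
3 [0.6862 0.0128]
4 [0.6962 0.1054]
jar [ 0.71497262 -0.0374147   0.041     ]
wax [0.65238944 0.20842641 0.018     ]
plaster [0.71379691 0.15626877 0.042     ]
detent [0.70141911 0.05688488 0.053     ]
[[309.70691629   0.         317.75283446]
 [  0.         309.70691629 203.21116114]
 [  0.           0.           1.        ]] [[ 9.99999427e-01 -1.05129759e-03  2.00626989e-04  4.75214351e-04]
 [-4.91248378e-04 -2.84316157e-01  9.58730453e-01 -1.45222681e-01]
 [-9.50869525e-04 -9.58730002e-01 -2.84316511e-01  7.35158148e-02]
 [ 0.00000000e+00  0.00000000e+00  0.00000000e+00  1.00000000e+00]]
```

Request:
{"fn": "arm_command", "kwargs": {"rows": [[[-13.5, 4, -38], [0, 0, 0], 0], [[-13.5, 4, -38], [0, 0, 0], 0], [[-13.5, 4, -38], [0, 0, 0], 0], [[-13.5, 4, -38], [0, 0, 0], 0], [[-13.5, 4, -38], [0, 0, 0], 0]], "squeeze": 10}}

```text
clock: 0.62
tcp_pos: [0.3124, 0.3842, 0.2176]
eef_rot: [[0.272, -0.001, -0.962], [0.962, 0.001, 0.272], [0.001, -1.0, 0.001]]
force: [1.0, 0.7, -0.3]
width: 0.057
```

Request:
{"fn": "arm_command", "kwargs": {"rows": [[[-13.5, 4, -38], [0, 0, 0], 0], [[-13.5, 4, -38], [0, 0, 0], 0], [[-13.5, 4, -38], [0, 0, 0], 0], [[-13.5, 4, -38], [0, 0, 0], 0], [[-13.5, 4, -38], [0, 0, 0], 0]]}}

```text
clock: 1.03
tcp_pos: [0.4803, 0.262, 0.1966]
eef_rot: [[0.272, -0.001, -0.962], [0.962, 0.002, 0.272], [0.001, -1.0, 0.002]]
force: [0.0, 0.7, 0.5]
width: 0.0237
```

Request:
{"fn": "arm_command", "kwargs": {"rows": [[[-13.5, 4, -38], [0, 0, 0], 0], [[-13.5, 4, -38], [0, 0, 0], 0], [[-13.5, 4, -38], [0, 0, 0], 0], [[-13.5, 4, -38], [0, 0, 0], 0], [[0, 0, 0], [0, 0, 0], 0]]}}

```text
clock: 1.45
tcp_pos: [0.6178, 0.1595, 0.177]
eef_rot: [[0.278, -0.003, -0.96], [0.96, 0.001, 0.278], [-0.0, -1.0, 0.003]]
force: [-0.5, -0.8, -0.2]
width: 0.0009
```

Request:
{"fn": "arm_command", "kwargs": {"rows": [[[0, 0, 0], [0, 1, 0], 0], [[0, 0, 0], [0, 1, 0], 0], [[0, 0, 0], [0, 1, 0], 0], [[0, 0, 0], [0, 1, 0], 0], [[0, 0, 0], [0, 1, 0], 0]]}}

```text
clock: 1.87
tcp_pos: [0.6187, 0.1569, 0.1736]
eef_rot: [[0.738, -0.008, -0.674], [0.674, 0.0, 0.738], [-0.006, -1.0, 0.006]]
force: [-0.7, -0.3, -0.3]
width: 0.0001
```

Request:
{"fn": "arm_command", "kwargs": {"rows": [[[0, 0, 0], [0, 1, 0], 0], [[0, 0, 0], [0, 1, 0], 0], [[0, 0, 0], [0, 1, 0], 0], [[0, 0, 0], [0, 1, 0], 0], [[0, 0, 0], [0, 1, 0], 0]]}}

```text
clock: 2.28
tcp_pos: [0.6174, 0.1578, 0.1723]
eef_rot: [[0.982, -0.011, -0.189], [0.189, 0.0, 0.982], [-0.011, -1.0, 0.003]]
force: [-0.0, 1.0, -0.7]
width: 0.0005
```

Request:
{"fn": "arm_command", "kwargs": {"rows": [[[0, 0, 0], [0, 1, 0], 0], [[0, 0, 0], [0, 1, 0], 0], [[0, 0, 0], [0, 1, 0], 0], [[0, 0, 0], [0, 1, 0], 0], [[0, 0, 0], [0, 0, 0], 0]]}}

```text
clock: 2.7
tcp_pos: [0.616, 0.1589, 0.1712]
eef_rot: [[0.968, -0.014, 0.251], [-0.251, 0.0, 0.968], [-0.014, -1.0, -0.003]]
force: [0.1, -0.4, 0.4]
width: 0.0003
```

Request:
{"fn": "arm_command", "kwargs": {"rows": [[[17, 0, -5], [0, 0, -0.14], 0], [[17, 10, -5], [0, -0.2, 0], 0], [[0, 20, 0], [0, 0, 0], 0], [[0, 25, 0], [0, 0, 0], 0], [[0, 18, 0], [0, 0, 0], 0]]}}

```text
clock: 3.12
tcp_pos: [0.6492, 0.1409, 0.1]
eef_rot: [[0.977, 0.009, 0.212], [-0.211, -0.003, 0.977], [0.009, -1.0, -0.001]]
force: [0.1, 0.2, -0.9]
width: 0.0005
```

```bash
cat >> h.py <<'E'
def pol():
    s=observe(); f=np.load("fit.npy"); p=s["tcp_pos"]; d=p[:2]-f[:2]; R=s["eef_rot"]
    th=np.degrees(np.arctan2(d[1],d[0])); h=np.degrees(np.arctan2(R[1,0],R[0,0]))
    print("t %.2f tcp %s theta %.1f r %.1fmm heading %.1f (want %.1f) y %s F %s q6 %.0f"%(s["clock"],p.round(4),th,1e3*np.hypot(*d),h,th-90,R[:,1].round(3),s["force"].round(1),s["qpos"][5]))
E
python3 - <<'E'
from h import *
pol()
c=cams.capture("top"); f=c["frame"][125:250,190:390,::-1]
w=cams.capture("wrist")["frame"][:,:,::-1]
cv2.imwrite("pics/a.png",np.vstack([cv2.resize(f,(480,300)),cv2.resize(w[:,:],(480,300))]))
E
```

```text
t 3.12 tcp [0.6492 0.1409 0.1   ] theta 74.8 r 78.6mm heading -12.2 (want -15.2) y [ 0.009 -0.003 -1.   ] F [ 0.1  0.2 -0.9] q6 15
```

View pics/a.png

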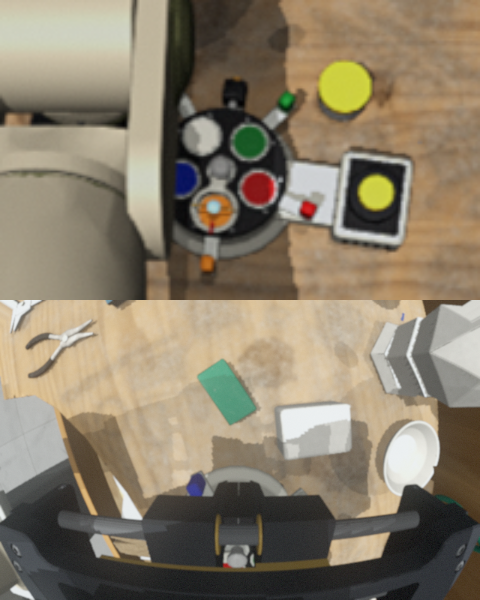

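The wheel is untouched with amber still in. The wrist view has the blue tab at left (195,485) and the white tab at right (300,492), with the fingers between them. Descending.

Request:
{"fn": "arm_command", "kwargs": {"rows": [[[0, 9, 0], [0, 0, 0.08], 0], [[0, 9, 0], [0, 0, 0], 0], [[0, 8, 0], [0, 0, 0], 0], [[0, 7, 0], [0, 0, 0], 0], [[0, 0, 0], [0, 0, 0], 0]]}}

```text
clock: 3.63
tcp_pos: [0.6492, 0.1415, 0.0665]
eef_rot: [[0.978, -0.0, 0.207], [-0.207, -0.001, 0.978], [0.0, -1.0, -0.001]]
force: [-0.0, 0.0, -0.4]
width: 0.0002
```

```bash
python3 -c "
from h import *
pol()"
```

```text
t 3.63 tcp [0.6492 0.1415 0.0665] theta 74.9 r 79.2mm heading -11.9 (want -15.1) y [-0.    -0.001 -1.   ] F [-0.   0.  -0.4] q6 14
```

Request:
{"fn": "arm_command", "kwargs": {"rows": [[[-4, 0, 0], [0, -0.2, 0], 0], [[-4, 0, 0], [0, -0.5, 0], 0], [[-4, 0, 0], [0, -0.5, 0], 0], [[-4, 0, 0], [0, -0.5, 0], 0], [[-4, 0, 0], [0, -0.5, 0], 0]]}}

```text
clock: 4.05
tcp_pos: [0.6303, 0.1445, 0.0681]
eef_rot: [[0.999, 0.007, -0.036], [0.036, -0.0, 0.999], [0.007, -1.0, -0.001]]
force: [8.9, 0.3, -4.5]
width: 0.0004
```

Request:
{"fn": "arm_command", "kwargs": {"rows": [[[-4, 0, 0], [0, -0.5, 0], 0], [[-4, 0, 0], [0, -0.5, 0], 0], [[-4, 0, 0], [0, -0.5, 0], 0], [[-4, 0, 0], [0, -0.5, 0], 0], [[-4, 0, 0], [0, -0.5, 0], 0]]}}

```text
clock: 4.47
tcp_pos: [0.6151, 0.1434, 0.0716]
eef_rot: [[0.949, 0.029, -0.313], [0.313, 0.003, 0.95], [0.028, -1.0, -0.006]]
force: [5.1, 2.8, -3.5]
width: 0.0005
```

```bash
python3 -c "
from h import *
pol()"
```

```text
t 4.47 tcp [0.6151 0.1434 0.0716] theta 99.8 r 79.5mm heading 18.2 (want 9.8) y [ 0.029  0.003 -1.   ] F [ 5.1  2.8 -3.5] q6 -16
```

Request:
{"fn": "arm_command", "kwargs": {"rows": [[[-4.5, 1.5, 0], [0, 0, 0.2], 0], [[-4.5, 1.5, 0], [0, 0, 0.1], 0], [[-4.5, 1.5, 0], [0, -0.3, 0.1], 0], [[-4.5, 1.5, 0], [0, -0.4, 0.1], 0], [[-4.5, 1, 0], [0, -0.4, 0], 0]]}}

```text
clock: 4.88
tcp_pos: [0.6002, 0.1377, 0.071]
eef_rot: [[0.902, 0.004, -0.432], [0.432, -0.01, 0.902], [-0.001, -1.0, -0.011]]
force: [4.5, 3.7, -0.2]
width: 0.0004
```

```bash
python3 -c "
from h import *
pol()"
```

```text
t 4.88 tcp [0.6002 0.1377 0.071 ] theta 111.4 r 78.0mm heading 25.6 (want 21.4) y [ 0.004 -0.01  -1.   ] F [ 4.5  3.7 -0.2] q6 -23
```

Request:
{"fn": "arm_command", "kwargs": {"rows": [[[-4.5, 1.5, 0], [0, -0.3, 0], 0], [[-4.5, 1.5, 0], [0, -0.4, 0], 0], [[-4.5, 1.5, 0], [0, -0.4, 0], 0], [[-4.5, 1.5, 0], [0, -0.4, 0], 0], [[-4.5, 1, 0], [0, -0.4, 0], 0]]}}

```text
clock: 5.3
tcp_pos: [0.5856, 0.1296, 0.071]
eef_rot: [[0.788, 0.027, -0.615], [0.615, -0.005, 0.788], [0.019, -1.0, -0.02]]
force: [3.4, 2.6, 0.8]
width: 0.0004
```

Request:
{"fn": "arm_command", "kwargs": {"rows": [[[-4.5, 1, 0], [0, -0.4, 0], 0], [[-4.5, 1, 0], [0, -0.4, 0], 0], [[-4.5, 1, 0], [0, -0.4, 0], 0], [[-4.5, 1, 0], [0, -0.4, 0], 0], [[-4.5, 1, 0], [0, -0.4, 0], 0]]}}

```text
clock: 5.72
tcp_pos: [0.5717, 0.1165, 0.0709]
eef_rot: [[0.629, 0.043, -0.777], [0.777, -0.001, 0.629], [0.027, -0.999, -0.034]]
force: [2.0, 1.5, 1.9]
width: 0.0007
```

```bash
python3 -c "
from h import *
pol()"
```

```text
t 5.72 tcp [0.5717 0.1165 0.0709] theta 137.9 r 76.8mm heading 51.0 (want 47.9) y [ 0.043 -0.001 -0.999] F [2.  1.5 1.9] q6 -51
```

Request:
{"fn": "arm_command", "kwargs": {"rows": [[[-4.5, 0.5, 0.4], [0.1, -0.3, 0.1], 0], [[-4.5, 0.5, 0.4], [0.1, -0.3, 0.1], 0], [[-4.5, 0.5, 0.4], [0.1, -0.3, 0.1], 0], [[-3, 0, 0.4], [0, -0.3, 0], 0], [[0, 0, 0], [0, 0, 0], 0]]}}

```text
clock: 6.13
tcp_pos: [0.5616, 0.1045, 0.0731]
eef_rot: [[0.514, 0.008, -0.858], [0.858, -0.007, 0.514], [-0.002, -1.0, -0.01]]
force: [0.0, 0.2, -1.2]
width: 0.0005
```

```bash
python3 -c "
from h import *
pol()"
```

```text
t 6.13 tcp [0.5616 0.1045 0.0731] theta 149.5 r 77.7mm heading 59.1 (want 59.5) y [ 0.008 -0.007 -1.   ] F [ 0.   0.2 -1.2] q6 -60
```

Request:
{"fn": "arm_command", "kwargs": {"rows": [[[8, 0, 0], [0, 0, 0], 0], [[4, -15, 0], [0, 0, 0], 0], [[0, -30, 0], [0, 0, 0], 0], [[0, -35, 0], [0, 0, 0], 0], [[0, -15, 0], [0, 0, 0], 0]]}}

```text
clock: 6.55
tcp_pos: [0.5662, 0.1183, 0.1693]
eef_rot: [[0.516, 0.002, -0.857], [0.857, -0.006, 0.516], [-0.004, -1.0, -0.005]]
force: [0.1, 0.9, 1.1]
width: 0.0008
```

Request:
{"fn": "arm_command", "kwargs": {"rows": [[[-37, 0, -13], [0, 0, 0], 0], [[-37, 0, -13], [0, 0, 0], 0], [[-37, 0, -13], [0, 0, 0], 0], [[-37, 0, -13], [0, 0, 0], 0], [[-37, 0, -13], [0, 0, 0], 0]]}}

```text
clock: 6.97
tcp_pos: [0.5299, -0.0707, 0.1773]
eef_rot: [[0.506, 0.017, -0.862], [0.863, -0.006, 0.506], [0.003, -1.0, -0.017]]
force: [0.4, -0.5, 0.3]
width: 0.0005
```

Request:
{"fn": "arm_command", "kwargs": {"rows": [[[-37, 0, -13], [0, 0, 0], 0], [[-37, 0, -13], [0, 0, 0], 0], [[-37, 0, -13], [0, 0, 0], 0], [[-20, 0, -5], [0, 0, 0], 0], [[0, 0, 0], [0, 0, 0], 0]]}}

```text
clock: 7.38
tcp_pos: [0.5002, -0.2163, 0.1801]
eef_rot: [[0.512, 0.021, -0.859], [0.859, -0.009, 0.512], [0.003, -1.0, -0.023]]
force: [0.3, 1.3, 0.7]
width: 0.0002
```

Run:
```python
from h import *
pol()
c=cams.capture("top"); f=c["frame"][145:250,190:380,::-1]
cv2.imwrite("pics/b.png",cv2.resize(f,None,fx=4,fy=4,interpolation=cv2.INTER_CUBIC))
```

```text
t 7.38 tcp [ 0.5002 -0.2163  0.1801] theta -114.5 r 309.2mm heading 59.2 (want -204.5) y [ 0.021 -0.009 -1.   ] F [0.3 1.3 0.7] q6 -95
```

View pics/b.png

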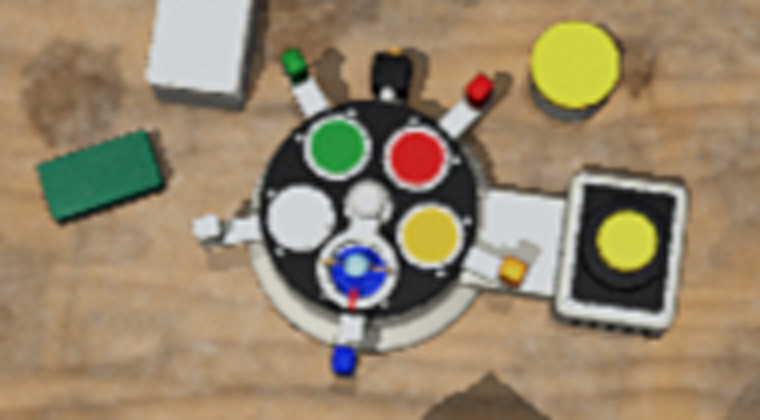

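The blue filter is under the stage at (355,268), the blue tab at (344,360). The lamp and button (628,240) and the neighbours sit exactly where they were. Now to the button.

Request:
{"fn": "arm_command", "kwargs": {"rows": [[[38, 0, -4], [0.2, 0, 0], 0], [[38, 0, -4], [0, 0, 0], 0], [[38, 0, -4], [0, 0, 0], 0], [[38, 0, -4], [0, 0, 0], 0], [[38, 0, -4], [0, 0, 0], 0]]}}

```text
clock: 7.85
tcp_pos: [0.6186, -0.0543, 0.1823]
eef_rot: [[0.518, 0.004, -0.855], [0.855, 0.002, 0.518], [0.003, -1.0, -0.002]]
force: [0.6, -0.7, 0.3]
width: 0.0004
```

Request:
{"fn": "arm_command", "kwargs": {"rows": [[[0, 20, 0], [0, 0, 0], 0], [[0, 30, 0], [0, 0, 0], 0], [[0, 20, 0], [0, 0, 0], 0], [[0, 10, 0], [0, 0, 0], 0], [[0, 0, 0], [0, 0, 0], 0]]}}

```text
clock: 8.27
tcp_pos: [0.6243, -0.0347, 0.1008]
eef_rot: [[0.503, 0.009, -0.864], [0.864, 0.004, 0.503], [0.008, -1.0, -0.006]]
force: [-0.1, 0.5, 1.1]
width: 0.0003
```

Run:
```python
from h import *
pol()
s=observe(); f=np.load("fit.npy")
print("tool delta mm",(s["eef_rot"].T@(f[3:]-s["tcp_pos"])*1e3).round(1))
```

```text
t 8.27 tcp [ 0.6243 -0.0347  0.1008] theta -92.5 r 99.8mm heading 59.8 (want -182.5) y [ 0.009  0.004 -1.   ] F [-0.1  0.5  1.1] q6 -74
tool delta mm [-29.7  32.6  -6.5]
```

Request:
{"fn": "arm_command", "kwargs": {"rows": [[[-15, 0, -3.5], [0, 0, 0], 0], [[-12, 0, -3], [0, 0, 0], 0], [[-3, 10, 0], [0, 0, 0], 0], [[0, 10, 0], [0, 0, 0], 0], [[0, 0, 0], [0, 0, 0], 0]]}}

```text
clock: 8.68
tcp_pos: [0.6156, -0.0661, 0.0833]
eef_rot: [[0.504, 0.015, -0.864], [0.864, 0.002, 0.504], [0.009, -1.0, -0.012]]
force: [0.2, -0.0, -0.5]
width: 0.0003
```

Run:
```python
from h import *
pol()
s=observe(); f=np.load("fit.npy")
print("tool delta mm",(s["eef_rot"].T@(f[3:]-s["tcp_pos"])*1e3).round(1))
```

```text
t 8.68 tcp [ 0.6156 -0.0661  0.0833] theta -95.7 r 131.9mm heading 59.8 (want -185.7) y [ 0.015  0.002 -1.   ] F [ 0.2 -0.  -0.5] q6 -77
tool delta mm [ 2.  15.3  1.8]
```

Request:
{"fn": "arm_command", "kwargs": {"rows": [[[2, 4, 2], [0.1, 0, 0.1], 0], [[0, 4, 0], [0, 0, 0], 0], [[0, 4, 0], [0, 0, 0], 0], [[0, 3, 0], [0, 0, 0], 0], [[0, 3, 0], [0, 0, 0], 0]]}}

```text
clock: 9.1
tcp_pos: [0.6154, -0.0635, 0.0646]
eef_rot: [[0.504, 0.001, -0.864], [0.864, -0.003, 0.504], [-0.002, -1.0, -0.002]]
force: [-2.4, -1.0, 3.5]
width: 0.0005
```

Request:
{"fn": "arm_command", "kwargs": {"rows": [[[0, 2.5, 0], [0, 0, 0], 0], [[0, 2.5, 0], [0, 0, 0], 0], [[0, 2.5, 0], [0, 0, 0], 0], [[0, 2.5, 0], [0, 0, 0], 0], [[0, 2.5, 0], [0, 0, 0], 0]]}}

```text
clock: 9.52
tcp_pos: [0.6156, -0.0635, 0.0626]
eef_rot: [[0.502, 0.002, -0.865], [0.865, -0.006, 0.502], [-0.004, -1.0, -0.004]]
force: [-11.5, 1.2, 21.6]
width: 0.0006
```

Run:
```python
from h import *
pol()
s=observe(); f=np.load("fit.npy")
print("tool delta mm",(s["eef_rot"].T@(f[3:]-s["tcp_pos"])*1e3).round(1))
```

```text
t 9.52 tcp [ 0.6156 -0.0635  0.0626] theta -95.8 r 129.2mm heading 59.8 (want -185.8) y [ 0.002 -0.006 -1.   ] F [-11.5   1.2  21.6] q6 -76
tool delta mm [-0.1 -5.4  0.3]
```

Request:
{"fn": "arm_command", "kwargs": {"rows": [[[0, 1.5, 0], [0, 0, 0], 0], [[-0.2, 1.5, 0.4], [0, 0, 0], 0], [[-0.3, 1.5, 0.6], [0, 0, 0], 0], [[-0.3, 1.5, 0.6], [0, 0, 0], 0], [[-0.3, 1.5, 0.6], [0, 0, 0], 0]]}}

```text
clock: 9.93
tcp_pos: [0.6155, -0.0634, 0.0628]
eef_rot: [[0.501, 0.011, -0.865], [0.865, -0.008, 0.501], [-0.002, -1.0, -0.014]]
force: [-3.5, 1.0, 11.0]
width: 0.0007
```

Run:
```python
from h import *
pol()
for i in range(3):
    c=cams.capture("top"); 
    s=observe(); print(s["clock"],s["tcp_pos"].round(4),s["force"].round(1))
f=c["frame"][145:250,190:380,::-1]
g=cams.capture("scene")["frame"][150:260,250:420,::-1]
cv2.imwrite("pics/c.png",np.vstack([cv2.resize(f,(540,298)),cv2.resize(g,(540,298))]))
```

```text
t 9.93 tcp [ 0.6155 -0.0634  0.0628] theta -95.8 r 129.2mm heading 59.9 (want -185.8) y [ 0.011 -0.008 -1.   ] F [-3.5  1.  11. ] q6 -76
9.9833 [ 0.6155 -0.0635  0.0628] [-3.   0.  10.9]
10.0333 [ 0.6155 -0.0635  0.0629] [-3.   0.6 11.3]
10.0833 [ 0.6155 -0.0635  0.0628] [-3.2  1.2 11.2]
```

View pics/c.png

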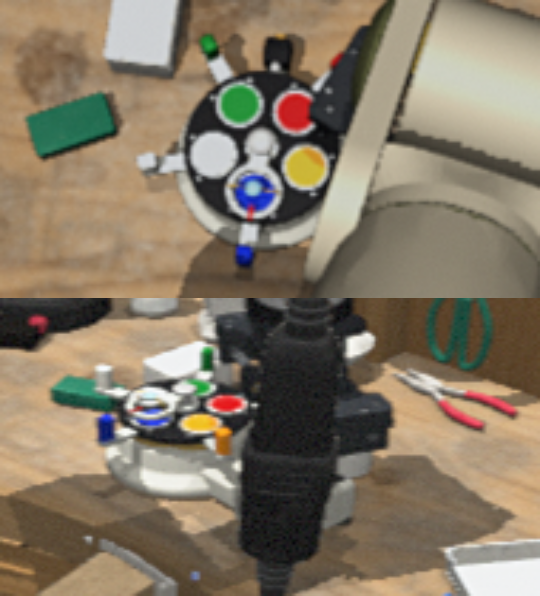

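```bash
python3 -c "
from h import *
pol(); print(env.job_done()); pol()"
```

```text
t 10.13 tcp [ 0.6155 -0.0635  0.0628] theta -95.8 r 129.2mm heading 59.9 (want -185.8) y [ 0.011 -0.008 -1.   ] F [-3.2  1.1 10.9] q6 -76
the job is handed in; nothing more can be done
None
the job is handed in; nothing more can be done
```

I pushed the blue tab one step counter-clockwise with the closed fingertips until the blue filter ran in under the stage. Then I pressed the yellow button and handed the job in at 10.1 s with the arm still holding it down.

**Wheel:** The push force fell to zero as the wheel ran in, and the top view before pressing showed blue under the stage. It is still there in the last picture.

**Surroundings:** Before pressing, the lamp, jar, wax and plaster block looked unmoved in the top view. In the last picture the arm hides the console, jar and tweezers, so I could not check those again. The tweezers were outside all my later close-ups, and the arm did not work near them.

**Button:** The hold was steady at about 11 N down, against the 5 N needed, with about 3 N sideways. Early in the press it briefly reached about 22 N down and 11 N sideways, and I eased it off. The fingertip height was 62.8 mm, against 62 mm for the stop. Doubling the force moved it only 0.2 mm, so I take the button to be on its stop.

**Not confirmed:** I could not see the lamp's light itself, because the arm and a hanging tool block the view.

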